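Load a pivot pin into the drop-feed arbor press

TASK

Load the brass pivot pin into the arbor press: take it from the wooden rack and drop it down the orange funnel while the feed slide is still pulled back, so that it lands in the slide's pocket. Then push the slide by its black grip fully home to its stop, so that the pin drops into the guide hole under the ram, and let go. Leave the two dark steel pins standing in the rack and do not disturb the other things on the bench.

Things in the scene. Friction and masses are not known exactly. Their poses are not given: they have to be found in the camera images.
- brass_pin: the brass-coloured pivot pin, a solid cylinder 14 mm in diameter and 30 mm long with 1.5 mm chamfers, about 40 g, standing upright. Origin at the centre of its lower end, z along the pin. It stands 10 mm deep in a hole of the rack, so that its top 20 mm show.
- brass_pin_middle (a point): the middle of the brass pin, on its axis 15 mm from either end
- steel_pin_a: a dark steel pin of the same size, standing in the rack in the same way; to be left alone
- steel_pin_b: another dark steel pin of the same size, standing in the rack; to be left alone
- pin_rack: dark wooden rack fixed to the bench, 170 (x) by 55 (y) by 25 (z) mm, origin at the centre of its underside. Three 16 mm holes 10 mm deep in a row along its x axis, 55 mm apart; any of them may hold the brass pin.
- press: blue arbor press, bolted down, with a drop-feed on its left side. Origin on the bench under the ram; its +x points to its column, +y along the feed away from the ram. Head: to 46 mm at +y, 275 mm high; ram 360 mm high; its lever, at -y, is not used. The feed is a 62 mm wide aluminium channel along y, to 170 mm from the ram, 110 mm high; the funnel stands on it 110 mm from the ram.
- funnel_mouth (a point): centre of the orange funnel's rim, 195 mm above the bench. Rim 92 mm outside diameter; a 44 mm high cone of slippery plastic narrows to 30 mm, then a steep throat to the 18 mm bore of a short vertical drop tube that ends right over the slide's pocket when the slide is pulled back. The funnel is fixed; a pin let go upright near its middle runs through by itself.
- guide_hole (a point): top centre of the 22 mm guide hole in the bed of the feed, on the ram's axis, 76 mm above the bench. The hole is 12 mm deep; under it, 60 mm above the bench, lies the black link plate on which the pin comes to stand.
- pocket (a point): centre, at bed height (76 mm above the bench), of the feed slide's vertical 18.5 mm through-pocket; it moves with the slide. A pin in the pocket stands on the bed.
- slide_grip (a point): centre of the top of the slide's upright black cylindrical grip, 24 mm in diameter and 56 mm high (from 70 to 126 mm above the bench), 230 mm to +y of the pocket on the end of a 12 mm steel rod, with free space around and below it, 60 mm or more beyond the channel's end. It moves with the slide.
- feed_slide (a joint): travel of the slide towards the ram (along -y of the press), m: 0 = pulled back against its rear stop, as at the start, pocket under the drop tube; 0.110 = fully home against its stop, pocket over the guide hole. It slides with about 2.5 N of friction plus light damping (8 N per m/s) and stays where it is left; the stops are rigid.
- finished_link: bystander: a finished black link plate, 280 by 50 by 10 mm, with two brass pins and a bright steel bracket, lying beyond the feed; origin at the centre of its underside
- impact_driver: bystander: yellow and black cordless impact driver standing on its battery, 210 mm high; origin at the centre of its underside
- oil_bottle: bystander: white oil bottle with an orange cap, 60 mm in diameter, 170 mm high; origin at the centre of its underside
- tape_measure: bystander: yellow and black tape measure, 70 by 36 by 58 mm, lying between the robot and the feed; origin at the centre of its underside
- parts_dish: bystander: round steel dish with nuts, 96 mm in diameter, 26 mm high; origin at the centre of its underside
- hammer: bystander: hammer with a wooden handle, 260 mm long, lying beside the press; origin under its middle

How it is judged:
By the outcome, as a careful person would: the job done as asked, in the order asked, and still so for the second after the job is handed in, with the robot touching nothing.
It also fails if it takes over 51 s, if anything falls off the work surface, if the arm or the gripper's body presses on something with over 40 N, if the wrist force passes 120 N, or if a joint passes its speed limit or range.

ROBOT

A 6-joint arm with a two-finger parallel gripper is mounted at the origin on the work surface. World frame = base frame: x ahead of the robot, y to its left, z up, the work surface at z = 0. Lengths are in m, angles in rad, forces in N, time in s.
With the tool pointing down it reaches from about 0.35 to 0.975 m from the base axis. Payload 17.4 kg.
Tool frame: the origin (TCP) lies on the centre line of the jaws, within the pads' length; the fingertips stand 25 mm ahead of it and the grasp point (between the pads) lies 6 mm ahead of it; z points along the fingers, y is the direction in which the jaws open and shut (so a half turn about z gives the same grasp; the last joint's range is limited). The gripper opens to 85 mm and grips with 20 to 120 N. Pads are 22 mm wide; open, the fingers measure 114 mm over their backs; the gripper's body (76 mm by 85 mm) begins 54 mm behind the grasp point. The pads swing forward as they close: fully open they stand 13 mm farther back than shut.
Start: joints at [-0.038, 0.116, 1.442, -0, 1.584, -0.038], TCP at [0.675, -0, 0.256] pointing down, gripper open.
Joint ranges: [-2.83, 2.83], [-0.83, 2.19], [0.07, 2.5], [-1.14, 4.28], [0.01, 3], [-2.97, 2.97]. Speed limits (rad/s): [1.89, 1.89, 2.22, 3.14, 3.14, 3.14].

INTERFACE

Orientations are given as a rotation vector (axis times angle).
In Python, from rig import bot, imaging, spot_in, masks_of, place_of gives the robot as it stands.
- The arm moves only by the tool step_arm, never from a script. Its argument "targets" is a list that holds one entry, the list of rows, each a list of 7 numbers: the shift along the world's x, y, z in mm, then the turn, a rotation vector about the world's x, y, z in rad, then the opening, from 0 (shut) to 1 (fully open). A call has 1 to 5 rows; each row is the pose to reach, as a shift and turn from the pose commanded when the call began; what a row does not reach only later rows make up. A row lasts 1/10 s, in which the tool goes at most 50 mm and 8.59 degrees, less where a joint would pass 70% of its speed; a pose out of reach is approached as far as the arm can. A call with a gripper value outside its range is refused whole. The fingers move at their own pace and stop on an object; the grip force is fixed at half the most. Time passes only in rows, so rows that repeat a pose let the fingers close. It gives the time, the measured TCP pose, the force and the opening at its end, in the units of the state.
- bot.state(): the state, without advancing time (a new reading comes with each control period).
- imaging.read_camera(name): name is "scene" or "side" or "wrist"; returns a dict with "frame" (480x640x3 uint8, red, green, blue), "intrinsics" (3x3 intrinsics, pixels), "D" ([k1, k2, p1, p2, k3] as OpenCV has them; the pictures are not rectified), "world_from_camera" (4x4, takes a point from camera to world coordinates); the wrist camera has in their place "T_tool_cam" (4x4, takes a point from camera to tool coordinates, whose origin is the TCP and whose axes are the flange's). Camera axes: x right, y down, z forward; pixel columns grow to the right and rows downward; lengths in m; the calibration is good to about 2 mm. A picture is of the moment at which its call begins: read the wrist's pose just before it. There is no depth.
- bot.finish_job(): hands the job in, once; it reports no verdict.
Trained networks look in a picture, given as the dict that the camera call returned (one of the last four; its "shot" number tells which), for a name from the list of things; names that differ only in an ending like _2 or _b are one class to them, and where a whole thing is asked for, a point or a joint stands for the part that bears it (a point fixed in the world has none). Each returns a list of dicts, best first, with "score" (0 to 1); they miss things now and then, are a little off and sometimes report something else, mostly with a low value. They report only what shows in the picture. A call takes as long as a camera call.
- spot_in(picture, target): "xyz" ([x, y, z] in m, in world coordinates, good to about 4 mm: the middle of the surface that is visible of it).
- masks_of(picture, target): "mask" (480x640 bool, what is visible of it).
- place_of(picture, target): "xyz" ([x, y, z] in m, in world coordinates, good to about 4 mm: a listed point, or the origin of a listed thing).
The state is a dict: "clock": time; "joint_pos": joint angles; "joint_vel": joint speeds; "joint_torque": joint torques, N m; "eef_pos": TCP position; "tool_rot": TCP orientation; "wrist_force": force on the tool from outside, world axes, zero at the start; "torque": the same for the moment, N m; "finger_gap": finger opening in m.
Only numpy, scipy, OpenCV 4.12 (cv2) and the standard library are available. Lean on these libraries where they do the work, as an engineer would, in place of code of your own. Each camera call takes 0.05 s, during which the arm holds its last target. There are 200 camera calls.

## Working session

There is one attempt and no reset: what is moved stays moved. The work goes in short steps, Python scripts to look and compute and a tool call to move; the robot and the scene stay as the last step left them, time stands still between calls to the robot, and variables do not carry over. Pictures are saved under pics/ and viewed, about 8 in all and at most 12, crops included, and the job is handed in when it is done.

Besides the shell and the picture viewer there is one more tool, called after ">>>" as a command line: name --argument value ..., lists and objects as JSON in quotes. step_arm: Moves the arm, as the interface text tells. Its arguments: {"type":"object","properties":{"targets":{"type":"array","items":{"type":"array","items":{"type":"array","items":{"type":"number"}}}}},"required":["targets"]}

```bash
mkdir -p pics
cat > look.py <<'E'
from rig import bot, imaging, spot_in, masks_of, place_of
import cv2, numpy as np
def save(p,n): cv2.imwrite('pics/'+n+'.png', cv2.cvtColor(p['frame'],cv2.COLOR_RGB2BGR))
def names(p,ts):
    for t in ts:
        r=place_of(p,t)[:3]
        print(t,[(np.round(np.array(q['xyz'])*1000).astype(int).tolist(),round(q['score'],2)) for q in r])
E
python3 - <<'E'
from look import *
T=['brass_pin_middle','brass_pin','steel_pin_a','pin_rack','press','funnel_mouth','guide_hole','pocket','slide_grip','tape_measure','oil_bottle','impact_driver','parts_dish','finished_link','hammer']
for c in ['scene','side']:
    p=imaging.read_camera(c); save(p,c+'0'); print(c); names(p,T)
print(bot.state())
E
```

```text
scene
brass_pin_middle [([575, -258, 2], 0.44), ([508, 262, 27], 0.43)]
brass_pin [([504, 261, 13], 0.51)]
steel_pin_a [([559, 257, 16], 0.38), ([453, 266, 12], 0.37), ([696, 324, 1], 0.17)]
pin_rack [([510, 259, 4], 0.66), ([506, 260, 28], 0.27)]
press [([576, -259, 1], 0.83)]
funnel_mouth [([592, -146, 193], 0.97)]
guide_hole [([579, -257, 76], 0.65)]
pocket [([588, -150, 76], 0.75)]
slide_grip [([605, 79, 128], 0.96), ([552, -537, 0], 0.17)]
tape_measure [([507, 259, -2], 0.47)]
oil_bottle [([695, 325, 3], 0.92)]
impact_driver [([580, 489, -1], 0.61)]
parts_dish [([411, 469, -2], 0.9)]
finished_link [([778, 69, -2], 0.6)]
hammer [([553, -537, 0], 0.97)]
side
brass_pin_middle [([508, 262, 28], 0.59)]
brass_pin [([509, 260, 15], 0.37)]
steel_pin_a [([560, 260, 12], 0.59), ([454, 265, 14], 0.43)]
pin_rack [([513, 260, -2], 0.81)]
press [([577, -257, -3], 0.93)]
funnel_mouth [([592, -146, 193], 0.62), ([692, 323, 1], 0.56)]
guide_hole [([584, -258, 76], 0.58)]
pocket [([585, -149, 74], 0.77)]
slide_grip [([606, 82, 127], 0.65)]
tape_measure [([411, -14, -1], 0.95)]
oil_bottle [([508, 
[... 219 characters left out ...]
 1.6, 'joint_pos': array([-3.78422599e-02,  1.16011021e-01,  1.44160853e+00,  2.64045619e-05,
        1.58400615e+00, -3.77813332e-02]), 'joint_vel': array([-6.27702507e-04, -2.08550840e-03, -5.70614040e-04, -1.47818292e-05,
        5.09244100e-04, -3.82918060e-04]), 'joint_torque': array([-3.29239383e-04, -7.31725574e+01, -6.32639337e+01, -4.09075074e-05,
        6.45860728e-04,  7.20554368e-06]), 'eef_pos': array([ 6.75002783e-01, -3.05678347e-05,  2.56290404e-01]), 'tool_rot': array([-2.22147892e+00, -2.22134435e+00,  4.88213044e-06]), 'wrist_force': array([-0.53044172, -0.11860102, -0.49954183]), 'torque': array([-0.02046649,  0.0515865 ,  0.0069811 ]), 'finger_gap': 0.08514957684836948}
```

View scene.

View pics/scene0.png

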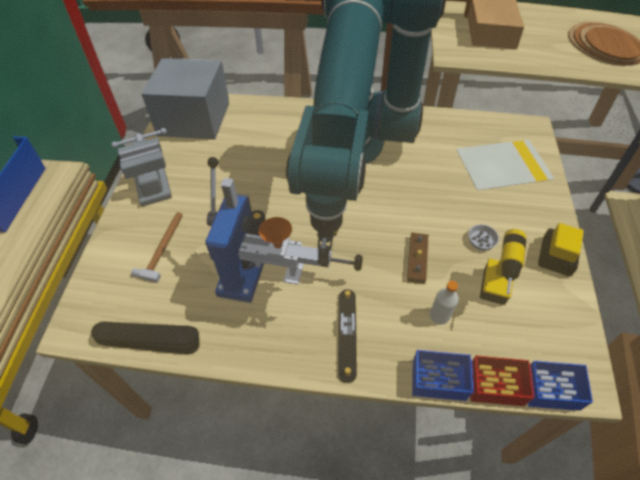

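View pics/side0.png

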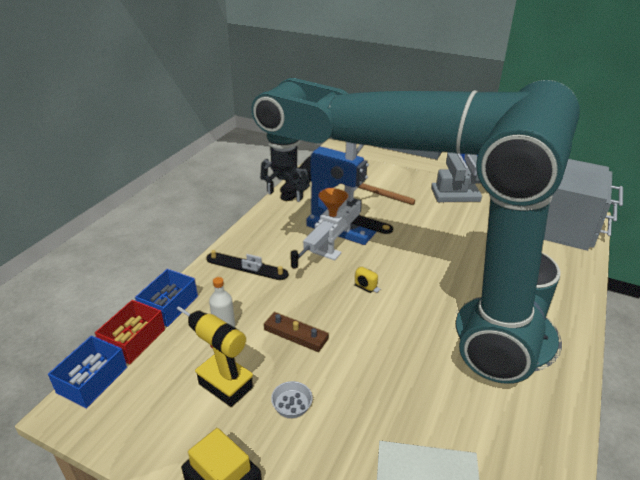

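The scene picture shows the rack at pixel (418,257) with the brass pin in the middle hole. The funnel is at (275,232), the grip at (358,262), and the tape is clear of the path. In the side picture the brass pin is at (296,326) between two dark pins. Next I move over the rack, turning the jaws to open across it.

>>> step_arm --targets '[[[-17,27,0,0,0,0.15,1],[-34,54,0,0,0,0.3,1],[-51,81,-5,0,0,0.45,1],[-68,108,-10,0,0,0.6,1],[-85,135,-20,0,0,0.75,1]]]'

```text
clock: 2.1
eef_pos: [0.5894, 0.136, 0.2368]
tool_rot: [1.244, 2.884, 0.001]
wrist_force: [0.4, 0.5, 0.8]
finger_gap: 0.0854
```

>>> step_arm --targets '[[[-17,25,-10,0,0,0.15,1],[-34,50,-25,0,0,0.3,1],[-51,75,-40,0,0,0.45,1],[-68,102,-60,0,0,0.6,1],[-82,127,-76,0,0,0.75,1]]]'

```text
clock: 2.6
eef_pos: [0.5069, 0.263, 0.1595]
tool_rot: [-0.101, -3.14, -0.0]
wrist_force: [1.8, -0.1, 0.2]
finger_gap: 0.0853
```

>>> step_arm --targets '[[[0,0,0,0,0,0,1],[0,0,0,0,0,0,1]]]'

```text
clock: 2.8
eef_pos: [0.5079, 0.2622, 0.1604]
tool_rot: [-0.112, -3.14, 0.0]
wrist_force: [0.3, -0.4, 0.2]
finger_gap: 0.0851
```

Run:
```python
from look import *
s=bot.state(); print(s['clock'],s['eef_pos'],s['tool_rot'],s['joint_pos'],s['wrist_force'])
p=imaging.read_camera('wrist'); save(p,'wrist1'); names(p,['brass_pin','brass_pin_middle','steel_pin_a','pin_rack'])
np.set_printoptions(suppress=True,precision=4)
print(p['T_tool_cam'],p['intrinsics'],p['D'])
m=masks_of(p,'brass_pin'); 
for q in m[:2]: v,u=np.nonzero(q['mask']); print(q['score'],u.min(),u.max(),v.min(),v.max(),u.mean(),v.mean())
print(bot.state()['clock'])
```

```text
2.8 [0.50785487 0.26224568 0.16039882] [-1.12018468e-01 -3.13957950e+00  3.90036574e-04] [ 4.32135479e-01 -6.68567967e-02  1.78431414e+00 -2.17017482e-04
  1.42426102e+00 -1.06730051e+00] [ 0.26416168 -0.35270848  0.23072042]
brass_pin [([510, 263, 12], 0.77)]
brass_pin_middle [([506, 263, 34], 0.75)]
steel_pin_a [([454, 264, 15], 0.96), ([562, 260, 13], 0.62)]
pin_rack [([563, 259, 17], 0.69)]
[[ 0.0002 -0.9573 -0.289   0.0744]
 [ 1.      0.0004 -0.0005 -0.0009]
 [ 0.0006 -0.289   0.9573 -0.1193]
 [ 0.      0.      0.      1.    ]] [[409.9552   0.     318.9503]
 [  0.     409.9552 233.6618]
 [  0.       0.       1.    ]] [-0.0924  0.      0.      0.      0.    ]
0.63 306 328 219 249 316.97453310696096 234.3616298811545
3.1
```

View pics/wrist1.png

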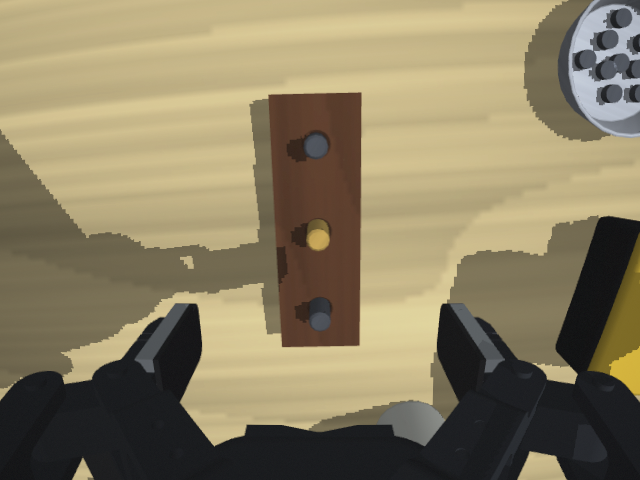

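The wrist picture shows the brass pin's top at (318,239). By my own ray it sits within 2 mm of the tool axis, and the jaws line up across the rack. I'm going down to grasp it.

>>> step_arm --targets '[[[0,-1,-35,0,0,0,1],[0,-1,-70,0,0,0,1],[0,-1,-95,0,0,0,1],[0,-1,-106,0,0,0,1],[0,-1,-106,0,0,0,0.4]]]'

```text
clock: 3.6
eef_pos: [0.5077, 0.2605, 0.0533]
tool_rot: [-0.112, -3.138, 0.001]
wrist_force: [0.1, 0.3, 0.9]
finger_gap: 0.0732
```

>>> step_arm --targets '[[[0,0,0,0,0,0,0],[0,0,0,0,0,0,0],[0,0,0,0,0,0,0],[0,0,0,0,0,0,0],[0,0,0,0,0,0,0]]]'

```text
clock: 4.1
eef_pos: [0.5084, 0.2612, 0.0553]
tool_rot: [0.111, 3.138, 0.001]
wrist_force: [-0.8, -0.0, 4.6]
finger_gap: 0.0114
```

>>> step_arm --targets '[[[0,0,0,0,0,0,0],[0,0,0,0,0,0,0],[0,0,0,0,0,0,0]]]'

```text
clock: 4.4
eef_pos: [0.5084, 0.2613, 0.0553]
tool_rot: [0.111, 3.138, 0.001]
wrist_force: [-1.1, -0.8, 5.8]
finger_gap: 0.0112
```

Run:
```python
from look import *
p=imaging.read_camera('wrist'); q=imaging.read_camera('side')
a=cv2.resize(p['frame'][200:480,180:460],(600,600)); b=cv2.resize(q['frame'][250:370,240:360],(600,600),interpolation=cv2.INTER_CUBIC)
c=cv2.resize(np.hstack([a,b]),(800,400)); save({'frame':c},'grip1')
```

```text
(no output)
```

View pics/grip1.png

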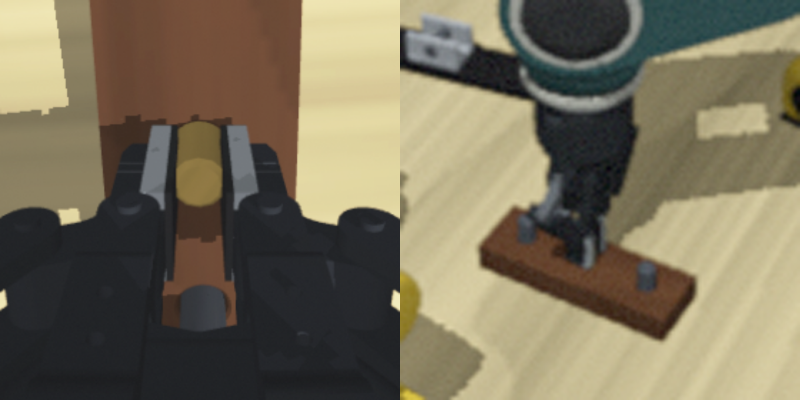

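The crop shows the brass pin between the pads, with the steel pins clear. The reported gap of 11 mm is less than the pin's 14 mm, so I'll lift and check.

>>> step_arm --targets '[[[0,0,8,0,0,0,0],[0,0,20,0,0,0,0],[0,0,45,0,0,0,0],[0,0,85,0,0,0,0],[0,0,130,0,0,0,0]]]'

```text
clock: 5.0
eef_pos: [0.5074, 0.2607, 0.1859]
tool_rot: [-0.111, -3.139, 0.001]
wrist_force: [0.1, -0.9, -0.2]
finger_gap: 0.0115
```

>>> step_arm --targets '[[[0,-20,35,0,0,0,0],[5,-50,60,0,0,0,0],[10,-70,70,0,0,0,0],[10,-70,70,0,0,0,0]]]'

```text
clock: 5.4
eef_pos: [0.5187, 0.1893, 0.2575]
tool_rot: [0.114, 3.136, 0.001]
wrist_force: [0.6, 0.8, -0.5]
finger_gap: 0.011
```

Run:
```python
from look import *
s=bot.state(); print(s['clock'],s['eef_pos'],s['tool_rot'],s['wrist_force'],s['finger_gap'])
p=imaging.read_camera('wrist'); q=imaging.read_camera('side'); 
for x in (p,q): names(x,['brass_pin_middle','brass_pin'])
m=masks_of(q,'brass_pin'); 
for r in m[:2]: v,u=np.nonzero(r['mask']); print(r['score'],u.min(),u.max(),v.min(),v.max())
a=cv2.resize(p['frame'][200:480,180:460],(600,600)); b=cv2.resize(q['frame'][200:360,220:380],(600,600),interpolation=cv2.INTER_CUBIC)
c=cv2.resize(np.hstack([a,b]),(800,400)); save({'frame':c},'grip2')
```

```text
5.4 [0.51871394 0.18933258 0.25754916] [1.14158245e-01 3.13563289e+00 1.42115795e-03] [ 0.62686951  0.80851577 -0.4587454 ] 0.010975776466417266
brass_pin_middle [([516, 192, 234], 0.84)]
brass_pin [([522, 188, 212], 0.68)]
brass_pin_middle [([548, -536, -4], 0.55)]
brass_pin []
```

View pics/grip2.png

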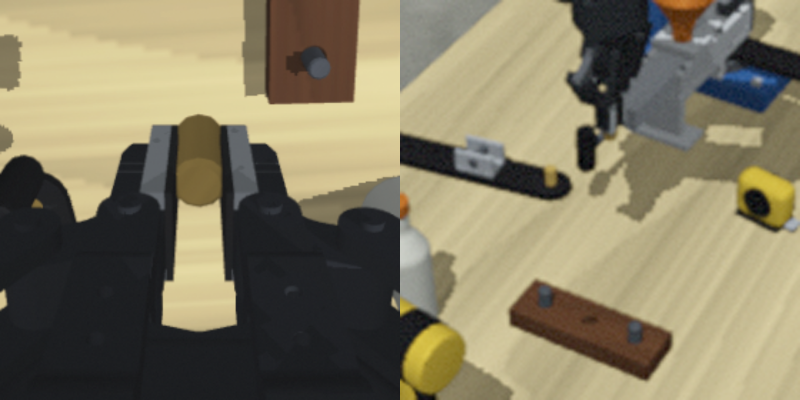

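The crop shows the pin held upright and centred, its rack hole empty, and both steel pins still standing. I'm moving it over the funnel.

>>> step_arm --targets '[[[8,-35,0,0,0,0,0],[16,-75,0,0,0,0,0],[25,-115,0,0,0,0,0],[34,-155,0,0,0,0,0],[43,-195,0,0,0,0,0]]]'

```text
clock: 6.25
eef_pos: [0.5611, -0.0052, 0.254]
tool_rot: [-0.11, -3.139, -0.0]
wrist_force: [0.8, 1.0, -0.0]
finger_gap: 0.0111
```

>>> step_arm --targets '[[[8,-40,0,0,0,0,0],[16,-80,0,0,0,0,0],[23,-115,0,0,0,0,0],[30,-140,0,0,0,0,0],[30,-140,0,0,0,0,0]]]'

```text
clock: 6.75
eef_pos: [0.5914, -0.1463, 0.2534]
tool_rot: [-0.114, -3.138, 0.0]
wrist_force: [-0.5, 0.3, -0.3]
finger_gap: 0.011
```

Run:
```python
from look import *
s=bot.state(); print(s['clock'],s['eef_pos'],s['tool_rot'],s['wrist_force'],s['finger_gap'])
p=imaging.read_camera('wrist'); save(p,'fun1'); names(p,['funnel_mouth','brass_pin_middle','slide_grip'])
q=imaging.read_camera('scene'); names(q,['funnel_mouth','brass_pin_middle'])
```

```text
6.75 [ 0.5913673  -0.14626494  0.25335152] [-1.14453142e-01 -3.13816610e+00  2.29391173e-04] [-0.47538861  0.29412302 -0.30660009] 0.010990503003890454
funnel_mouth [([585, -148, 194], 0.93)]
brass_pin_middle [([590, -147, 232], 0.78)]
slide_grip []
funnel_mouth [([588, -144, 195], 0.57)]
brass_pin_middle [([589, -142, 230], 0.49)]
```

View pics/fun1.png

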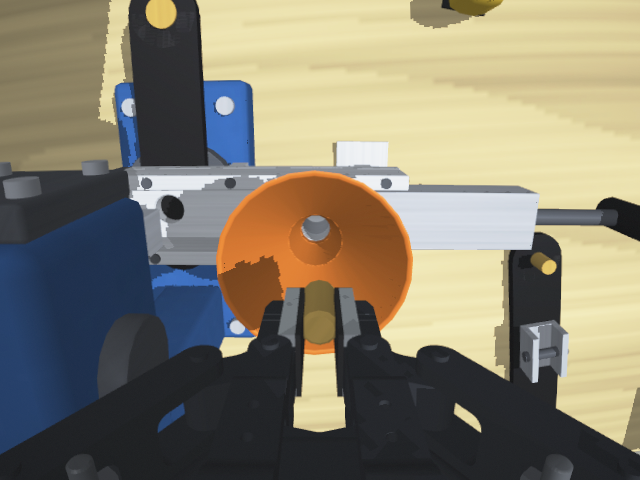

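The wrist picture shows the funnel rim spanning u 217–412 and v 170–354, with the slide pulled back. By my ray and the wrist network its centre is about (585,-148), so I shift and lower.

>>> step_arm --targets '[[[-6,-2,0,0,0,0,0],[-6,-2,-10,0,0,0,0],[-6,-2,-20,0,0,0,0],[-6,-2,-29,0,0,0,0],[-6,-2,-29,0,0,0,0]]]'

```text
clock: 7.6
eef_pos: [0.5845, -0.1459, 0.2231]
tool_rot: [-0.111, -3.137, -0.001]
wrist_force: [-0.3, 0.4, -0.2]
finger_gap: 0.0109
```

>>> step_arm --targets '[[[0,0,0,0,0,0,0],[0,0,0,0,0,0,0.3],[0,0,0,0,0,0,0.45],[0,0,0,0,0,0,0.45],[0,0,0,0,0,0,0.45]]]'

```text
clock: 8.1
eef_pos: [0.5851, -0.146, 0.2255]
tool_rot: [0.111, 3.139, -0.0]
wrist_force: [0.2, -0.7, 0.5]
finger_gap: 0.0385
```

>>> step_arm --targets '[[[0,0,15,0,0,0,0.45],[0,0,35,0,0,0,0.45],[0,0,40,0,0,0,0.45],[0,0,40,0,0,0,0.45]]]'

```text
clock: 8.5
eef_pos: [0.5853, -0.1461, 0.2667]
tool_rot: [0.111, 3.138, -0.001]
wrist_force: [0.4, 0.1, -0.7]
finger_gap: 0.038
```

Run:
```python
from look import *
s=bot.state(); print(s['clock'],s['eef_pos'],s['tool_rot'],s['wrist_force'],s['finger_gap'])
p=imaging.read_camera('wrist'); save(p,'fun2'); names(p,['funnel_mouth','brass_pin_middle'])
```

```text
8.5 [ 0.58531046 -0.14608097  0.26672548] [ 1.11087657e-01  3.13759510e+00 -8.28527342e-04] [ 0.4254035   0.05231549 -0.68159866] 0.03798646423644704
funnel_mouth [([589, -147, 197], 0.82)]
brass_pin_middle [([583, -144, 95], 0.53)]
```

View pics/fun2.png

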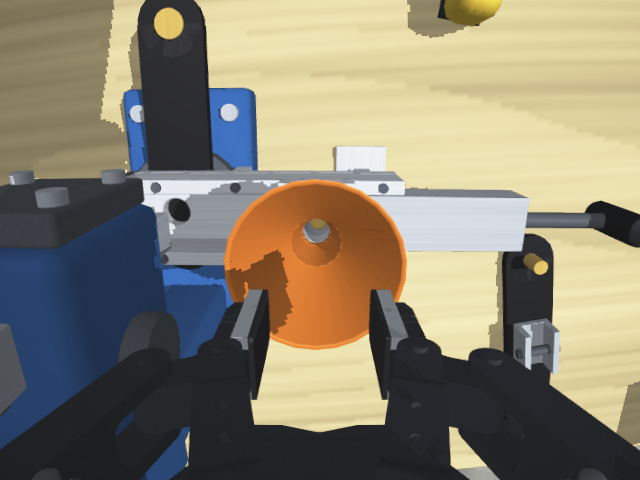

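Looking down the funnel, brass shows in the drop tube at (317,224). The network puts the pin's middle at z ≈ 95 mm, and a pin standing in the pocket would give 91, so it dropped through. I'll close the fingers and go behind the grip.

>>> step_arm --targets '[[[3,35,0,0,0,0,0],[6,75,0,0,0,0,0],[9,115,0,0,0,0,0],[12,155,0,0,0,0,0],[15,195,0,0,0,0,0]]]'

```text
clock: 9.15
eef_pos: [0.5997, 0.0506, 0.2644]
tool_rot: [-0.111, -3.139, 0.0]
wrist_force: [0.6, -0.1, -0.5]
finger_gap: -0.0001
```

>>> step_arm --targets '[[[3,40,0,0,0,0,0],[7,79,0,0,0,0,0],[7,79,-30,0,0,0,0],[7,79,-40,0,0,0,0],[7,79,-40,0,0,0,0]]]'

```text
clock: 9.65
eef_pos: [0.6063, 0.1275, 0.223]
tool_rot: [-0.111, -3.136, 0.001]
wrist_force: [-0.0, 0.0, -0.4]
finger_gap: -0.0004
```

Run:
```python
from look import *
s=bot.state(); print(s['clock'],s['eef_pos'],s['tool_rot'],s['wrist_force'],s['finger_gap'])
p=imaging.read_camera('wrist'); save(p,'gr1'); names(p,['slide_grip','funnel_mouth'])
p=imaging.read_camera('side'); names(p,['slide_grip','pocket'])
```

```text
9.65 [0.60625756 0.12753839 0.22296787] [-1.11311004e-01 -3.13588006e+00  1.45509499e-03] [-0.02697433  0.04500412 -0.4289137 ] -0.00043395424206154037
slide_grip [([606, 84, 124], 0.85)]
funnel_mouth []
slide_grip [([606, 82, 126], 0.68), ([458, 262, 16], 0.22)]
pocket [([591, -148, 77], 0.68)]
```

View pics/gr1.png

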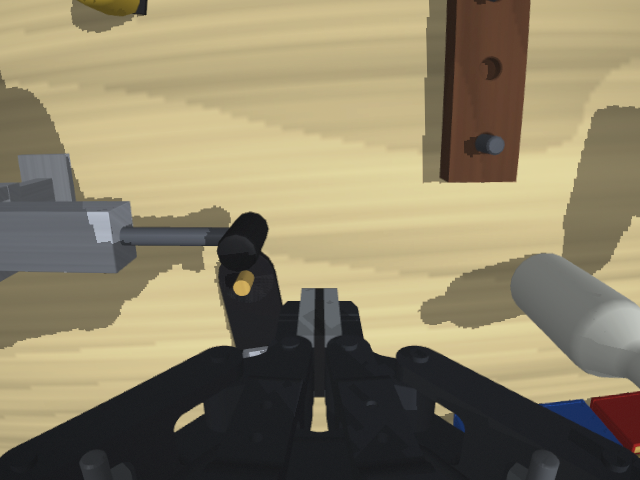

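The wrist picture shows the grip's top at (237,248) and the shut fingers to its +y side with clear space, so the grip is at (606,83). I descend behind it to overlap its upper 30 mm, then push.

>>> step_arm --targets '[[[1,5,-35,0,0,0,0],[1,5,-70,0,0,0,0],[1,5,-95,0,0,0,0],[1,5,-102,0,0,0,0],[1,5,-102,0,0,0,0]]]'

```text
clock: 10.45
eef_pos: [0.6079, 0.1328, 0.1233]
tool_rot: [-0.112, -3.139, 0.0]
wrist_force: [-0.1, -0.7, 0.3]
finger_gap: -0.0003
```

>>> step_arm --targets '[[[0,-4,0,0,0,0,0],[-1,-10,0,0,0,0,0],[-1,-16,0,0,0,0,0],[-2,-22,0,0,0,0,0],[-2,-28,0,0,0,0,0]]]'

```text
clock: 10.95
eef_pos: [0.606, 0.1045, 0.1237]
tool_rot: [0.111, 3.139, 0.001]
wrist_force: [-1.5, 4.1, 1.6]
finger_gap: -0.0001
```

>>> step_arm --targets '[[[-1,-8,0,0,0,0,0],[-1,-16,0,0,0,0,0],[-2,-24,0,0,0,0,0],[-2,-32,0,0,0,0,0],[-3,-40,0,0,0,0,0]]]'

```text
clock: 11.45
eef_pos: [0.6031, 0.0643, 0.1233]
tool_rot: [0.111, 3.139, 0.0]
wrist_force: [1.9, 3.8, 1.2]
finger_gap: 0.0
```

>>> step_arm --targets '[[[-1,-10,0,0,0,0,0],[-2,-20,0,0,0,0,0],[-2,-30,0,0,0,0,0],[-3,-40,0,0,0,0,0],[-4,-48,0,0,0,0,0]]]'

```text
clock: 11.95
eef_pos: [0.599, 0.016, 0.1233]
tool_rot: [0.112, 3.139, -0.0]
wrist_force: [3.1, 3.4, -0.2]
finger_gap: 0.0
```

>>> step_arm --targets '[[[0,-3,0,0,0,0,0],[0,-6,0,0,0,0,0],[-1,-9,0,0,0,0,0],[-1,-12,0,0,0,0,0]]]'

```text
clock: 12.35
eef_pos: [0.5979, 0.005, 0.1232]
tool_rot: [-0.111, -3.14, -0.0]
wrist_force: [-0.7, 2.8, 0.4]
finger_gap: -0.0004
```

>>> step_arm --targets '[[[0,-2,0,0,0,0,0],[0,-4,0,0,0,0,0],[0,-6,0,0,0,0,0]]]'

```text
clock: 12.65
eef_pos: [0.5979, -0.0011, 0.1232]
tool_rot: [-0.111, -3.139, 0.0]
wrist_force: [-2.3, 3.1, -0.8]
finger_gap: -0.0003
```

>>> step_arm --targets '[[[0,-1,0,0,0,0,0],[0,-2,0,0,0,0,0]]]'

```text
clock: 12.85
eef_pos: [0.5979, -0.0031, 0.1232]
tool_rot: [-0.111, -3.139, -0.0]
wrist_force: [-2.3, 6.3, -0.7]
finger_gap: 0.0002
```

>>> step_arm --targets '[[[0,-1,0,0,0,0,0],[0,-1,0,0,0,0,0]]]'

```text
clock: 13.05
eef_pos: [0.5979, -0.0032, 0.1232]
tool_rot: [-0.111, -3.139, -0.003]
wrist_force: [-2.3, 10.0, 0.2]
finger_gap: -0.0002
```

>>> step_arm --targets '[[[0,-1,0,0,0,0,0],[0,-1,0,0,0,0,0]]]'

```text
clock: 13.25
eef_pos: [0.5979, -0.0034, 0.1233]
tool_rot: [-0.11, -3.139, -0.005]
wrist_force: [-2.2, 18.2, 0.8]
finger_gap: -0.0001
```

The tool stopped at y = -3 mm, as the 110 mm travel predicts, while the force rose to 18 N. That is the stop, so I back off and lift.

>>> step_arm --targets '[[[0,8,0,0,0,0,0],[1,30,0,0,0,0,0],[1,40,25,0,0,0,0],[1,45,70,0,0,0,0],[1,45,115,0,0,0,0]]]'

```text
clock: 13.75
eef_pos: [0.5987, 0.0406, 0.2393]
tool_rot: [-0.11, -3.139, 0.001]
wrist_force: [0.8, 0.3, 0.1]
finger_gap: 0.0002
```

>>> step_arm --targets '[[[-10,-30,20,0,0,0,0],[-20,-65,30,0,0,0,0],[-30,-100,30,0,0,0,0],[-35,-120,30,0,0,0,0],[-35,-120,30,0,0,0,0]]]'

```text
clock: 14.25
eef_pos: [0.5636, -0.0822, 0.2686]
tool_rot: [0.115, 3.139, -0.002]
wrist_force: [0.4, -0.3, 0.1]
finger_gap: 0.0003
```

Run:
```python
from look import *
s=bot.state(); print(s['clock'],s['eef_pos'],s['wrist_force'])
p=imaging.read_camera('wrist'); names(p,['slide_grip','brass_pin_middle','pocket','funnel_mouth']); save(p,'end_w')
q=imaging.read_camera('side'); names(q,['slide_grip','brass_pin_middle','pocket']);
r=imaging.read_camera('scene'); names(r,['slide_grip','brass_pin_middle','pocket','steel_pin_a','tape_measure','oil_bottle','finished_link'])
b=cv2.resize(q['frame'][100:340,180:420],(400,400),interpolation=cv2.INTER_CUBIC)
a=cv2.resize(r['frame'][170:330,190:450],(400,246))
c=np.zeros((600,800,3),np.uint8); c[:300,:400]=cv2.resize(p['frame'],(400,300)); c[:400,400:]=b; c[300:546,:400]=a
save({'frame':c},'end')
```

```text
14.25 [ 0.56356793 -0.08222939  0.2686481 ] [ 0.41297323 -0.28941928  0.10661221]
slide_grip [([596, -27, 128], 0.96), ([778, 71, 5], 0.23)]
brass_pin_middle []
pocket [([580, -259, 75], 0.9)]
funnel_mouth [([584, -145, 194], 0.62)]
slide_grip [([597, -27, 127], 0.61), ([584, -261, 73], 0.4)]
brass_pin_middle [([548, -538, -3], 0.67), ([598, -26, 129], 0.4), ([590, -146, 194], 0.16)]
pocket [([582, -259, 75], 0.57)]
slide_grip [([599, -31, 128], 0.71)]
brass_pin_middle [([551, -536, 2], 0.36)]
pocket [([580, -260, 77], 0.58)]
steel_pin_a [([452, 262, 14], 0.39), ([562, 263, 15], 0.38)]
tape_measure [([414, -9, -1], 0.63)]
oil_bottle [([691, 329, 6], 0.68), ([577, -258, 3], 0.4)]
finished_link [([778, 67, 0], 0.79)]
```

View pics/end.png

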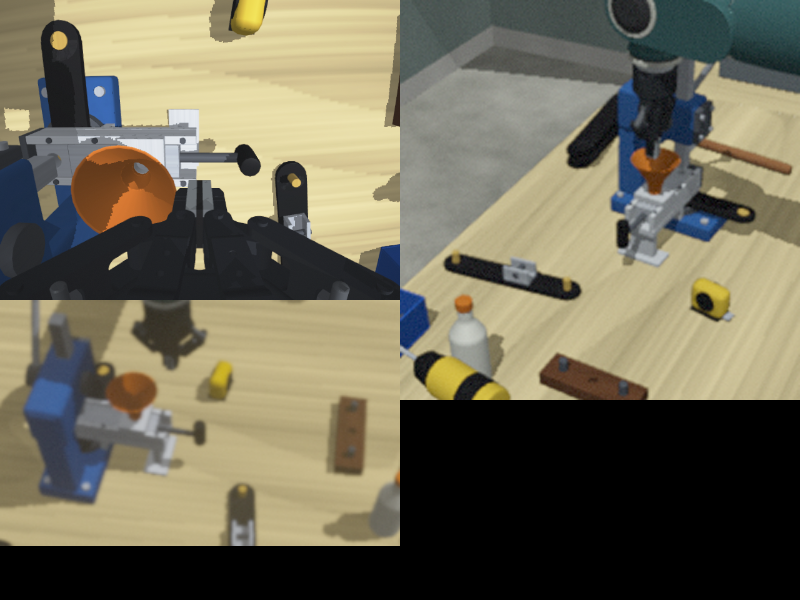

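The composite shows the slide home with its grip near the channel. Both steel pins stand and the bystanders are where they were. One last look down the tube will confirm that the pin left it.

>>> step_arm --targets '[[[8,-22,0,0,0,0,0.45],[15,-45,0,0,0,0,0.45],[22,-64,0,0,0,0,0.45],[22,-64,0,0,0,0,0.45],[22,-64,0,0,0,0,0.45]]]'

```text
clock: 15.6
eef_pos: [0.5861, -0.1443, 0.2681]
tool_rot: [-0.113, -3.139, -0.0]
wrist_force: [-0.4, -0.0, -0.1]
finger_gap: 0.0382
```

Run:
```python
from look import *
p=imaging.read_camera('wrist'); names(p,['brass_pin_middle','pocket'])
save({'frame':cv2.resize(p['frame'][120:340,120:440],(800,550))},'end2')
```

```text
brass_pin_middle [([575, -260, 77], 0.56)]
pocket [([580, -259, 77], 0.82)]
```

View pics/end2.png

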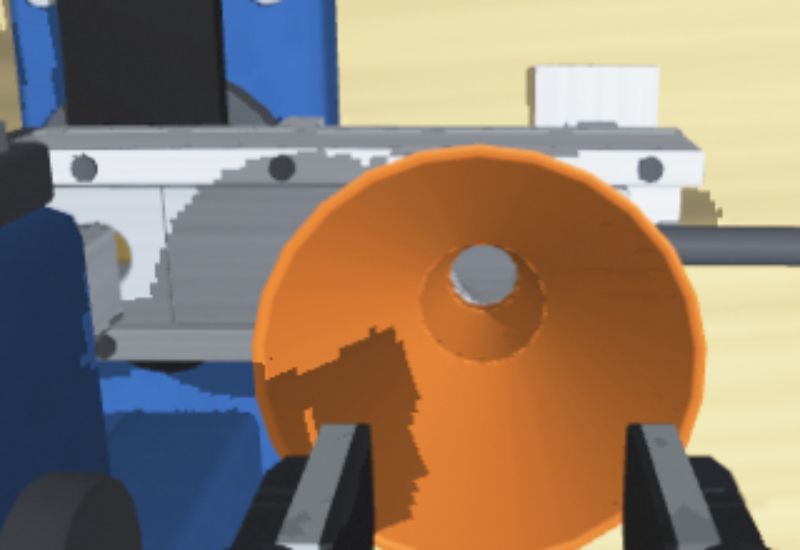

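The tube is empty. Brass shows in the pocket beside the ram at (122,250) of the crop. The network puts the pin's middle at z = 77 mm, where a pin standing on the link plate would be at 75.

```bash
python3 -c "
from rig import bot
print(bot.finish_job())"
```

```text
the job is handed in; nothing more can be done
None
```

The brass pin is in the guide hole under the ram, the slide is fully home, and I handed the job in at about 16 s of the 51 s allowed. I took the pin from the middle hole of the rack and dropped it down the funnel with the slide pulled back. I then pushed the black grip with shut fingers until it hit its stop and backed off.

**Slide:** At the stop the tool stood still while the push force rose to 18 N. The networks put the grip about 110 mm from its start and the pocket over the guide hole.

**Pin:** The drop tube is empty, and brass shows in the pocket under the ram. The network puts the pin's middle at 77 mm, against 75 mm expected for a pin standing on the link plate. That confidence was only 0.56 and the ram hides most of the pin, so the exact depth rests on that reading.

**Bench:** Both steel pins still stand in the rack. The tape measure, oil bottle and finished link read where they started, to within the networks' accuracy. I did not measure the driver, dish and hammer again; the arm never went near them.

**Disagreements:**
- While the pin was gripped, the finger gap read 11 mm for a 14 mm pin, but it lifted out held straight.
- Funnel readings differed by up to 7 mm, so I used the close wrist view.
- The side and scene cameras gave false positions for the pin once it was hidden.

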